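Switch off the utensil steriliser and take out the blue spreader

TASK

The utensil steriliser is still running: push its red lever over as far as it goes, away from the robot, to switch it off, and only then pull the blue spreader up out of its slot. Lay it flat inside the steel tray, lowering it there rather than dropping it from a height. Leave the other two utensils standing in their slots, and do not knock over or shift the bottle, the tub or the mug.

Things in the scene. Friction and masses are not known exactly. Their poses are not given: they have to be found in the camera images.
- steriliser: Fixed aluminium utensil steriliser. Housing 90 (x) x 250 (y) x 100 high, origin at the centre of its underside, z up. Three slots in its top at own y = -80, 0 and +80, x = 0, each 14 (x) x 36 (y) wide and 85 deep (slot floor 15 above the table). A grey deck 100 x 110 x 30 high adjoins its -y side (own y from -235 to -125) and carries the red lever.
- switch (a joint): Red toggle lever on the deck. Its pivot axis is the steriliser's y axis. 0 = on, leaning towards the steriliser's -x (robot side); 1.0 = off, leaning equally far (0.5 rad off upright) to its +x (far side). Stiff enough to stay where it is left.
- switch_tip (a point): Top end of the red lever, about 80 from its pivot; the pivot lies at steriliser x = 0, y = -185. The tip swings about 77 from -x to +x.
- spreader: Blue spreader (80 g, may vary), 210 long over all, standing in one of the three slots, slightly leaning. Origin at the centre of the blade's end (the bottom), own z along its length to the handle's end. Blade 4 (x) x 30 (y), z 0 to 105; handle 14 (x) x 24 (y), centred at x = 5, z 100 to 210. The part of it from z 85 up stands clear of the housing.
- spreader_grip (a point): Middle of the blue handle, 165 from the blade's end, on the handle's axis.
- spreader_end (a point): Top end of the blue handle, 210 from the blade's end.
- spatula_wood: Wooden spatula, same shape and size as the spreader, standing in another slot. Origin and axes as for the spreader. Stays in its slot.
- scraper_orange: Scraper with orange handle and steel blade, same shape and size as the spreader, standing in another slot. Origin and axes as for the spreader. Stays in its slot.
- tray: Fixed shallow steel tray 300 (x) x 140 (y) x 14 high, walls 4, floor 4 thick, origin at the centre of its underside, z up.
- bottle: Green glass bottle with red cap, radius 34, 230 high, loose, upright; origin at the centre of its underside. Bystander.
- tub: White tub with yellow lid, 90 (x) x 125 (y) x 72 high, loose; origin at the centre of its underside. Bystander.
- mug: Blue mug, radius 40, 90 high, handle at its own +y, loose; origin at the centre of its underside. Bystander.

How it is judged:
By the outcome, as a careful person would: the job done as asked, in the order asked, and still so for the second after the job is handed in, with the robot touching nothing.
It also fails if it takes over 61 s, if anything falls off the work surface, if the arm or the gripper's body presses on something with over 40 N, if the wrist force passes 120 N, or if a joint passes its speed limit or range.

ROBOT

A 7-joint arm with a two-finger parallel gripper is mounted at the origin on the work surface. World frame = base frame: x ahead of the robot, y to its left, z up, the work surface at z = 0. Lengths are in m, angles in rad, forces in N, time in s.
With the tool pointing down it reaches from about 0.35 to 0.9 m from the base axis. Payload 8.1 kg.
Tool frame: the origin (TCP) lies at the very end of the fingers, on their centre line; the grasp point (between the pads) lies 19 mm behind it; z points along the fingers, y is the direction in which the jaws open and shut (so a half turn about z gives the same grasp; the last joint's range is limited). The gripper opens to 92 mm and grips with 3 to 60 N. Pads are 19 mm wide; open, the fingers measure 130 mm over their backs; the gripper's body (75 mm by 190 mm) begins 47 mm behind the grasp point.
Start: joints at [1.094, 0.434, 0.025, 1.573, -0.012, 1.134, -0.075], TCP at [0.228, -0.582, 0.227] pointing down, gripper open.
Joint ranges: [-2.62, 2.62], [-0.44, 2.09], [-1.27, 1.32], [0.08, 2.57], [-1.32, 4.46], [0.12, 2], [-2.74, 2.74]. Speed limits (rad/s): [2.22, 2.22, 3.01, 3.01, 3.14, 3.14, 3.14].

INTERFACE

Orientations are given as a rotation vector (axis times angle).
In Python, from cell import observe, get_image, sign_off gives the robot as it stands.
- The arm moves only by the tool arm_command, never from a script. Its argument "deltas" is a list of rows, each an object with "xyz": the shift along the tool's x, y, z in cm, a list of three; "turn": the turn about the tool's z in degrees; "jaw": the closure in counts, from 0 (fully open) to 255 (shut). A call has 1 to 5 rows; each row is the pose to reach, as a shift and turn from the pose measured when the call began, along the tool's axes at that moment; what a row does not reach only later rows make up. A row lasts 1/12 s, in which the tool goes at most 41.7 mm and 7.16 degrees, less where a joint would pass 70% of its speed; a pose out of reach is approached as far as the arm can. A call with a gripper value outside its range is refused whole. The fingers move at their own pace and stop on an object; "force" is the grip in N (left out, the last holds). Time passes only in rows, so rows that repeat a pose let the fingers close. It gives the time, the measured TCP pose, the force and the opening at its end, in the units of the state.
- observe(): the state, without advancing time (a new reading comes with each control period).
- get_image(name): name is "scene" or "side" or "wrist"; returns a dict with "frame" (480x640x3 uint8, red, green, blue), "depth" (480x640 float32, m along the optical axis (not along the pixel's ray), 0 where there is no reading), "camera_matrix" (3x3 intrinsics, pixels), "cam_to_world" (4x4, takes a point from camera to world coordinates). Camera axes: x right, y up, looking along -z (the intrinsics and any distortion apply to the point x, -y, -z); pixel columns grow to the right and rows downward; lengths in m; the calibration is good to about 2 mm. A picture is of the moment at which its call begins.
- sign_off(): hands the job in, once; it reports no verdict.
The state is a dict: "clock": time; "joints": joint angles; "dq": joint speeds; "joint_efforts": joint torques, N m; "position": TCP position; "ee_rot": TCP orientation; "force": force on the tool from outside, world axes, zero at the start; "ft_torque": the same for the moment, N m; "width": opening from 0.0 (shut) to 1.0 (fully open).
Only numpy, scipy, OpenCV 4.12 (cv2) and the standard library are available. Lean on these libraries where they do the work, as an engineer would, in place of code of your own. Each camera call takes 0.05 s, during which the arm holds its last target.

## Working session

There is one attempt and no reset: what is moved stays moved. The work goes in short steps, Python scripts to look and compute and a tool call to move; the robot and the scene stay as the last step left them, time stands still between calls to the robot, and variables do not carry over. Pictures are saved under pics/ and viewed, and the job is handed in when it is done.

Besides the shell and the picture viewer there is one more tool, called after ">>>" in YAML: its name, and indented under it one key for each argument. arm_command: Moves the arm, as the interface text tells. Its arguments: {"type":"object","properties":{"deltas":{"type":"array","items":{"type":"object","properties":{"xyz":{"type":"array","items":{"type":"number"}},"turn":{"type":"number"},"jaw":{"type":"number"}}}},"force":{"type":"number"}},"required":["deltas"]}

```bash
mkdir -p pics; ls; cat > h.py <<'E'
import numpy as np,cv2,pickle
from cell import observe,get_image
def snap(n,f):
    d=get_image(n); cv2.imwrite(f'pics/{f}.png',d['frame'][:,:,::-1]); pickle.dump(d,open(f'{f}.pkl','wb')); return d
def load(f): return pickle.load(open(f'{f}.pkl','rb'))
def cloud(d):
    K=d['camera_matrix'];z=d['depth'];v,u=np.mgrid[0:480,0:640]
    P=np.stack([(u-K[0,2])/K[0,0]*z,-(v-K[1,2])/K[1,1]*z,-z],-1)
    T=d['cam_to_world'];return P@T[:3,:3].T+T[:3,3]
def crop(f,u0,v0,u1,v1,s,o):
    im=cv2.imread(f'pics/{f}.png')[v0:v1,u0:u1];cv2.imwrite(f'pics/{o}.png',cv2.resize(im,None,fx=s,fy=s,interpolation=cv2.INTER_CUBIC))
def tool(dw):
    from scipy.spatial.transform import Rotation as R
    return R.from_rotvec(observe()['ee_rot']).inv().apply(dw)
E
python3 - <<'E'
from h import *
for n in ['scene','side','wrist']:
    d=snap(n,n+'0'); print(n,d['cam_to_world'].round(3).tolist(),d['camera_matrix'].round(1).tolist(), [k for k in d])
s=observe();print(s)
E
```

```text
pics
scene [[-0.665, -0.63, 0.4, 1.012], [0.747, -0.55, 0.375, 0.42], [-0.016, 0.548, 0.836, 1.081], [0.0, 0.0, 0.0, 1.0]] [[495.7, 0.0, 324.8], [0.0, 495.7, 243.1], [0.0, 0.0, 1.0]] ['frame', 'depth', 'camera_matrix', 'cam_to_world']
side [[0.933, 0.283, -0.221, 0.322], [-0.359, 0.715, -0.601, -0.628], [-0.012, 0.64, 0.769, 0.911], [0.0, 0.0, 0.0, 1.0]] [[523.4, 0.0, 312.3], [0.0, 523.4, 249.7], [0.0, 0.0, 1.0]] ['frame', 'depth', 'camera_matrix', 'cam_to_world']
wrist [[0.364, 0.886, 0.285, 0.304], [-0.931, 0.347, 0.11, -0.551], [-0.002, -0.306, 0.952, 0.385], [0.0, 0.0, 0.0, 1.0]] [[410.9, 0.0, 327.5], [0.0, 410.9, 235.3], [0.0, 0.0, 1.0]] ['frame', 'depth', 'camera_matrix', 'cam_to_world']
{'clock': 0.15, 'joints': array([ 1.09441349,  0.43508452,  0.02498275,  1.5738565 , -0.0115959 ,
        1.13404723, -0.07506047]), 'dq': array([-0.00146005, -0.00147308, -0.00073171, -0.00246611,  0.00128913,
        0.00072957, -0.0009301 ]), 'joint_efforts': array([ 1.61654705e-03, -6.68269944e+01,  9.85823795e-01, -3.14696717e+01,
       -6.04776386e-02,  3.93236219e-02,  9.49978903e-05]), 'position': array([ 0.22801917, -0.58150017,  0.22612418]), 'ee_rot': array([-3.08571727e+00, -5.83447838e-01,  5.50520440e-04]), 'force': array([0.40855339, 1.01058067, 0.12474441]), 'ft_torque': array([-3.09701940e-02, -8.72952119e-05, -1.83372027e-02]), 'width': 1.0026253729980363}
```

View pics/scene0.png

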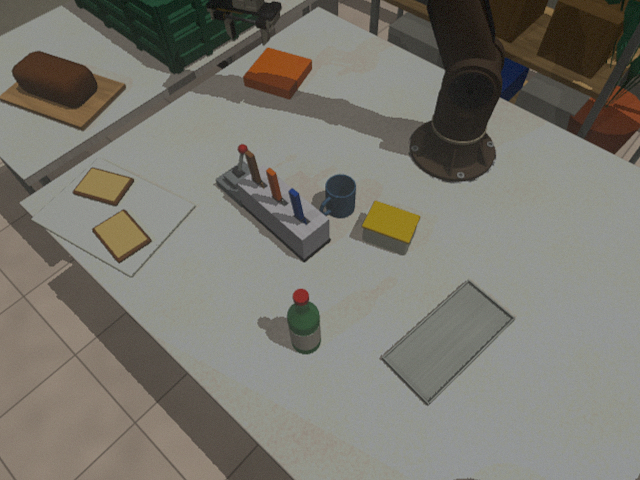

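View pics/side0.png

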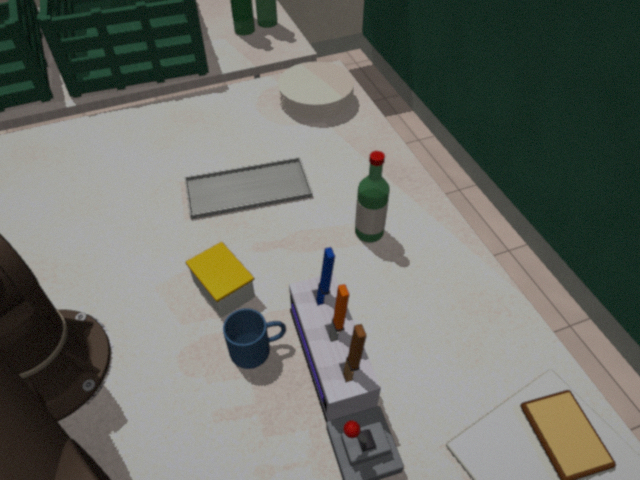

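View pics/wrist0.png

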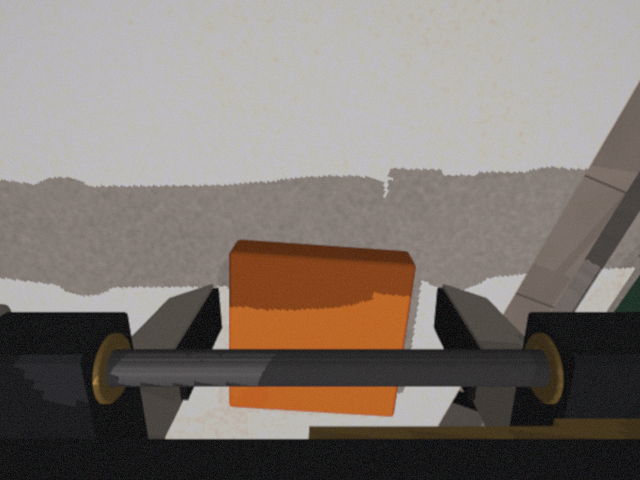

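The scene view shows the blue spreader in the tray-side slot (298,205), the lever tip at (242,149), the mug at (340,195) and the tray at (448,340). The side view shows the lever tip at (352,429) and the blue handle's top at (328,250).

```bash
python3 - <<'E'
from h import *
crop('scene0',200,130,360,270,5,'c1'); crop('side0',270,230,420,480,2.4,'c2')
from scipy.spatial.transform import Rotation as R
for n in ['scene0','side0']:
    d=load(n);P=cloud(d);hsv=cv2.cvtColor(d['frame'],cv2.COLOR_RGB2HSV).astype(int);H,S,V=hsv[...,0],hsv[...,1],hsv[...,2]
    ws=(P[...,0]>0.1)&(P[...,0]<1.1)&(abs(P[...,1])<.6)&(d['depth']>0)
    for nm,m in dict(red=(((H<4)|(H>176))&(S>190)),blue=(H>110)&(H<126)&(S>190),orange=(H>5)&(H<14)&(S>180),yellow=(H>22)&(H<32)&(S>170),green=(H>50)&(H<80)&(S>90),mug=(H>100)&(H<115)&(S>90)).items():
        mm=m&ws
        q=P[mm]
        if len(q)<5: print(n,nm,len(q));continue
        print(n,nm,len(q),'med',np.median(q,0).round(3),'p2',np.percentile(q,2,0).round(3),'p98',np.percentile(q,98,0).round(3))
    # housing top
    t=ws&(abs(P[...,2]-.1)<.004)&(S<60)
    nlab,lab,st,c=cv2.connectedComponentsWithStats(t.astype(np.uint8))
    for i in np.argsort(-st[1:,4])[:2]+1:
        q=P[lab==i];r=cv2.minAreaRect((q[:,:2]*1000).astype(np.float32));print('top',st[i],r)
    for z in [.03,.014]:
        t=ws&(abs(P[...,2]-z)<.0035)&(S<80)
        nlab,lab,st,c=cv2.connectedComponentsWithStats(t.astype(np.uint8))
        for i in np.argsort(-st[1:,4])[:3]+1:
            q=P[lab==i];r=cv2.minAreaRect((q[:,:2]*1000).astype(np.float32));print(z,st[i],r)
E
```

```text
scene0 red 1
scene0 blue 0
scene0 orange 157 med [ 0.133 -0.565  0.04 ] p2 [ 0.102 -0.598  0.034] p98 [ 0.54  -0.18   0.225]
scene0 yellow 1383 med [0.37  0.049 0.071] p2 [ 0.321 -0.011  0.067] p98 [0.418 0.109 0.075]
scene0 green 68 med [0.728 0.103 0.156] p2 [0.698 0.088 0.141] p98 [0.749 0.113 0.169]
scene0 mug 177 med [ 0.543 -0.099  0.18 ] p2 [ 0.351 -0.145  0.013] p98 [ 0.552 -0.093  0.225]
top [ 237  165   92   77 1968] ((518.63232421875, -186.52935791015625), (253.12393188476562, 92.10120391845703), 85.95143127441406)
top [301 329  18  11  29] ((735.3231811523438, 112.16211700439453), (7.204758167266846, 40.73284912109375), 70.56031799316406)
0.03 [216 171  29  33 189] ((549.9315795898438, -367.01641845703125), (128.71116638183594, 42.40391540527344), 67.59268188476562)
0.03 [326 205  25   8  40] ((406.25213623046875, -96.27413177490234), (17.468698501586914, 65.35309600830078), 31.464990615844727)
0.03 [363 234  23  10  33] ((417.35797119140625, 35.36191940307617), (5.117970943450928, 60.70233917236328), 14.665024757385254)
0.014 [  62  179  133   98 2974] ((791.230895996093
[... 1247 characters left out ...]
75, 100.57417297363281), 85.59442138671875)
0.03 [211 300  25  12  48] ((353.4632568359375, -8.386966705322266), (25.468935012817383, 49.80514144897461), 65.58942413330078)
0.03 [237 289  17  12  37] ((404.72845458984375, -2.176952362060547), (41.023162841796875, 5.092877388000488), 20.04571533203125)
0.014 [ 447  369  193  111 7411] ((785.5725708007812, -488.06060791015625), (259.6727600097656, 213.45614624023438), 11.43476390838623)
0.014 [ 92 317  18  60 490] ((112.44308471679688, 2.4915847778320312), (142.3606719970703, 24.895965576171875), 89.58465576171875)
0.014 [266 157  47  46 238] ((597.3287353515625, 316.55999755859375), (144.57762145996094, 115.03849029541016), 81.76764678955078)
```

View pics/c1.png

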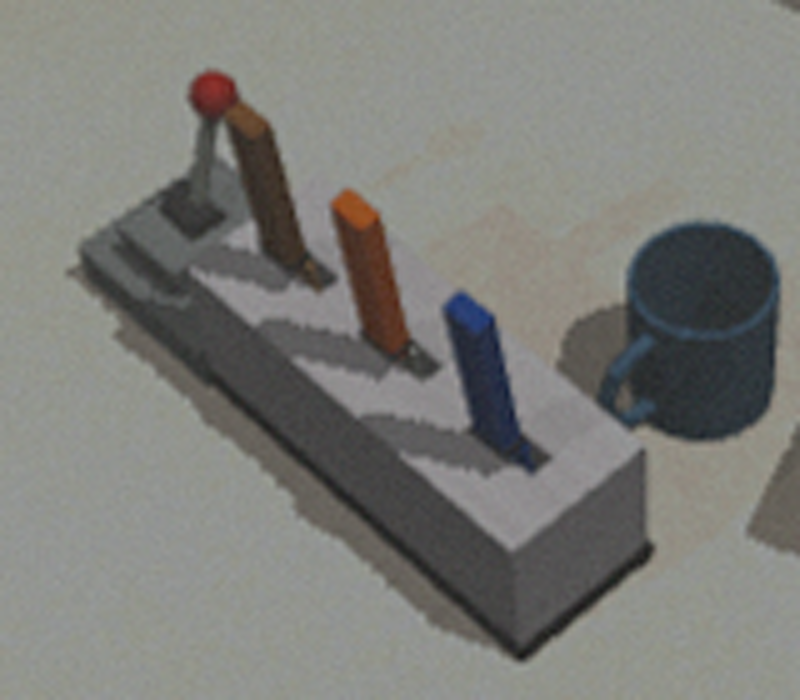

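View pics/c2.png

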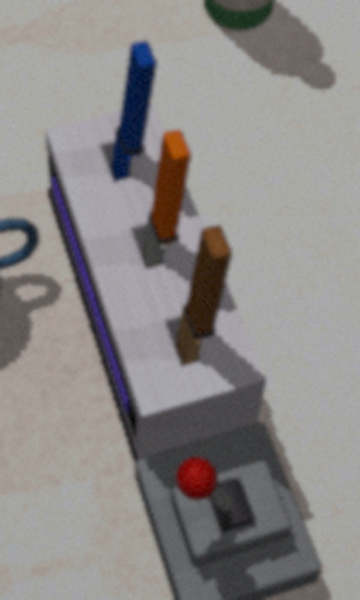

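```bash
python3 - <<'E'
from h import *
th=np.radians(-4.2);c=np.array([.5184,-.1857]);Rm=np.array([[np.cos(th),np.sin(th)],[-np.sin(th),np.cos(th)]])
for n in ['scene0','side0']:
    d=load(n);P=cloud(d);Q=P.copy();Q[...,:2]=(P[...,:2]-c)@Rm.T
    for nm,y0 in [('blue',80),('orange',0),('wood',-80),('lever',-185)]:
        m=(abs(Q[...,1]-y0/1e3)<.036)&(abs(Q[...,0])<.06)&(Q[...,2]>.105 if y0>-100 else Q[...,2]>.04)&(Q[...,2]<.26)
        print(n,nm)
        for a in np.arange(.06 if y0<-100 else .105,.23,.02):
            q=Q[m&(abs(Q[...,2]-a-.01)<.01)]*1000
            if len(q)>4: print(len(q),'z',int(a*1000+10),'x',np.percentile(q[:,0],[5,50,95]).round(),'y',np.percentile(q[:,1],[5,50,95]).round(), 'zmax',q[:,2].max().round())
# tray rims
crop('scene0',370,270,530,410,5,'c3');crop('side0',170,140,330,230,5,'c4');crop('side0',290,230,400,410,3.3,'c5')
E
```

```text
scene0 blue
28 z 115 x [ 6. 14. 20.] y [72. 91. 94.] zmax 125.0
44 z 135 x [ 9. 19. 22.] y [72. 89. 92.] zmax 145.0
45 z 155 x [11. 21. 23.] y [72. 89. 92.] zmax 165.0
41 z 175 x [13. 23. 25.] y [73. 90. 93.] zmax 185.0
52 z 195 x [15. 25. 27.] y [71. 89. 92.] zmax 205.0
88 z 215 x [17. 23. 28.] y [71. 83. 92.] zmax 225.0
scene0 orange
29 z 115 x [ 5. 11. 19.] y [-6.  9. 13.] zmax 125.0
45 z 135 x [ 8. 18. 20.] y [-9.  7. 11.] zmax 144.0
44 z 155 x [10. 20. 22.] y [-9.  7. 10.] zmax 165.0
46 z 175 x [10. 21. 23.] y [-8.  8. 11.] zmax 184.0
53 z 195 x [12. 22. 24.] y [-11.   8.  11.] zmax 205.0
84 z 215 x [13. 22. 25.] y [-11.   2.  10.] zmax 225.0
5 z 235 x [15. 20. 20.] y [-10.  -6.   9.] zmax 226.0
scene0 wood
32 z 115 x [ 7. 14. 29.] y [-88. -70. -66.] zmax 125.0
42 z 135 x [ 8. 18. 21.] y [-87. -70. -68.] zmax 145.0
45 z 155 x [ 9. 19. 21.] y [-88. -70. -68.] zmax 165.0
46 z 175 x [11. 20. 23.] y [-88. -71. -68.] zmax 184.0
51 z 195 x [12. 22. 24.] y [-88. -71. -68.] zmax 205.0
76 z 215 x [13. 21. 25.] y [-90. -74. -68.] zmax 225.0
7 z 235 x [14. 18. 23.] y [-83. -78. -74.] zmax 
[... 1106 characters left out ...]
75 z 115 x [ 3.  4. 16.] y [-93. -86. -67.] zmax 125.0
87 z 135 x [ 4.  5. 17.] y [-91. -89. -71.] zmax 145.0
88 z 155 x [ 6.  7. 17.] y [-91. -89. -71.] zmax 165.0
89 z 175 x [ 7.  8. 19.] y [-91. -88. -70.] zmax 184.0
96 z 195 x [ 8. 10. 20.] y [-91. -88. -72.] zmax 205.0
165 z 215 x [10. 14. 23.] y [-91. -84. -70.] zmax 225.0
44 z 235 x [12. 16. 22.] y [-89. -79. -70.] zmax 228.0
side0 lever
201 z 70 x [-10.  -0.   9.] y [-199. -188. -171.] zmax 79.0
33 z 90 x [-18. -13.  -7.] y [-189. -188. -185.] zmax 100.0
9 z 110 x [-20. -17. -14.] y [-189. -188. -184.] zmax 108.0
226 z 130 x [-40. -31. -20.] y [-196. -187. -176.] zmax 140.0
15 z 150 x [-35. -29. -25.] y [-190. -183. -180.] zmax 142.0
```

View pics/c3.png

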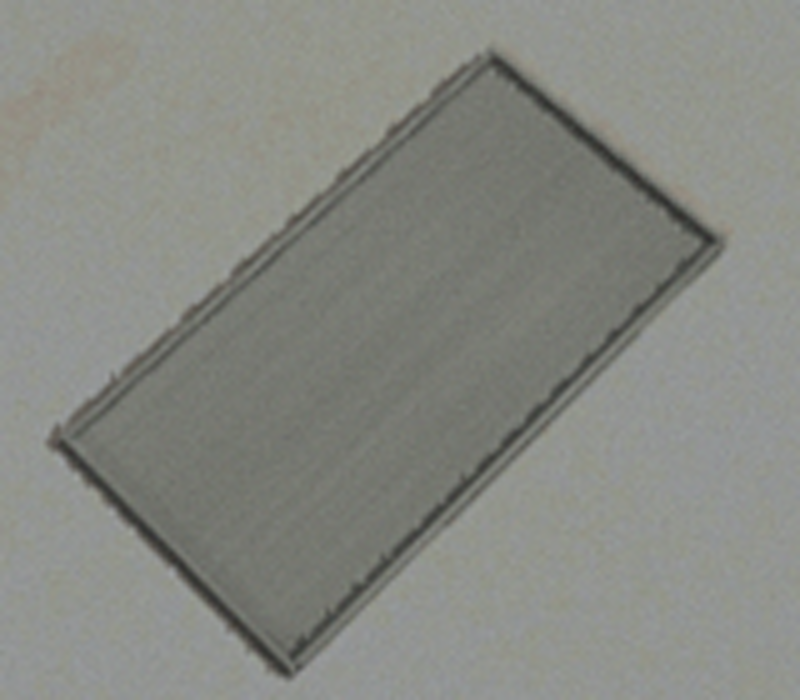

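View pics/c4.png

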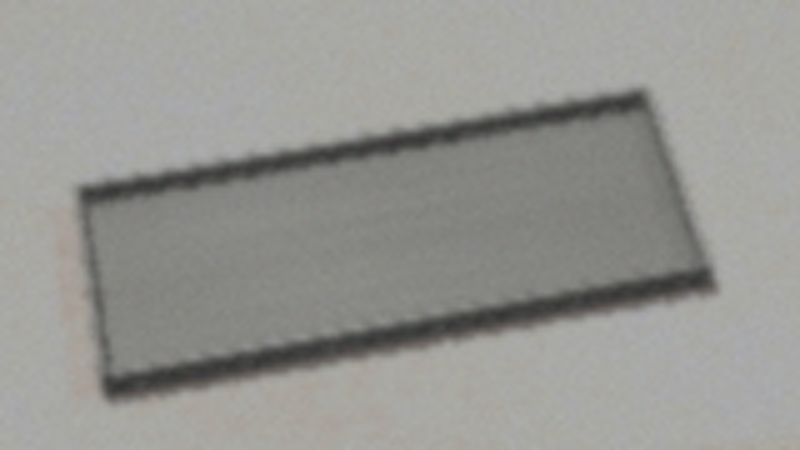

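View pics/c5.png

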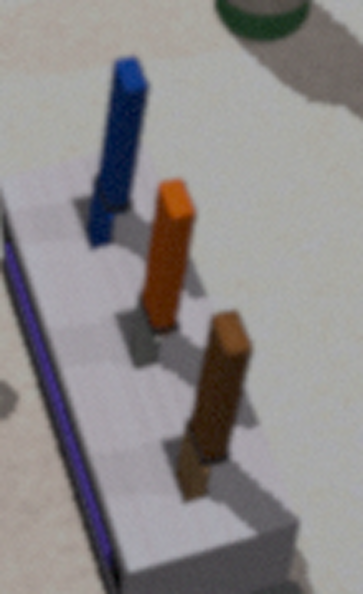

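>>> arm_command:
  deltas:
    - {"xyz": [25.1,-12.9,0],"turn": -64.5,"jaw": 255}
    - {"xyz": [25.1,-12.9,0],"turn": -64.5,"jaw": 255}
    - {"xyz": [25.1,-12.9,0],"turn": -64.5,"jaw": 255}
    - {"xyz": [25.1,-12.9,0],"turn": -64.5,"jaw": 255}
    - {"xyz": [25.1,-12.9,0],"turn": -64.5,"jaw": 255}
  force: 20

```text
clock: 0.57
position: [0.3665, -0.4237, 0.2263]
ee_rot: [-2.753, -1.512, -0.0]
force: [0.5, -0.6, -0.6]
width: 0.687
```

```bash
cat >> h.py <<'E'
def to(x,y,z,ang):
    """tool-frame deltas (cm) to reach world xyz; ang = wanted world angle (deg) of tool y"""
    from scipy.spatial.transform import Rotation as R
    s=observe();r=R.from_rotvec(s['ee_rot']);M=r.as_matrix()
    a=np.degrees(np.arctan2(M[1,1],M[0,1]))
    print('t',round(s['clock'],2),'pos',s['position'].round(4),'yang',a.round(1),'zax',M[:,2].round(3),'F',s['force'].round(1),'w',round(s['width'],3),'q',s['joints'].round(2))
    print('delta cm',(M.T@(np.array([x,y,z])-s['position'])*100).round(2),'turn',round(-(ang-a),1))
E
python3 - <<'E'
from h import *
to(.415,-.370,.226,-4.2)
def ray(n,pts,z):
    d=load(n);K=d['camera_matrix'];T=d['cam_to_world'];o=[]
    for u,v in pts:
        r=T[:3,:3]@np.array([(u-K[0,2])/K[0,0],-(v-K[1,2])/K[1,1],-1]);o.append(T[:3,3]+r*(z-T[2,3])/r[2])
    return np.array(o)
for n,p in [('scene0',np.array([[490,50],[722,242],[290,675],[55,437]])/5+[370,270]),('side0',np.array([[80,187],[646,92],[714,285],[108,395]])/5+[170,140])]:
    q=ray(n,p,.010);print(q.round(3)[:,:2].tolist(),q.mean(0).round(4));print(cv2.minAreaRect((q[:,:2]*1000).astype(np.float32)))
E
```

```text
t 0.57 pos [ 0.3665 -0.4237  0.2263] yang -32.4 zax [-0.     0.001 -1.   ] F [ 0.5 -0.6 -0.6] w 0.687 q [ 0.9   0.34 -0.18  1.72  0.07  1.09  0.13]
delta cm [7.13 1.21 0.03] turn -28.2
[[0.349, 0.277], [0.365, 0.414], [0.662, 0.379], [0.645, 0.239]] [0.5051 0.3272 0.01  ]
((504.99774169921875, 326.5679931640625), (140.62261962890625, 298.8421936035156), 83.21770477294922)
[[0.368, 0.417], [0.661, 0.379], [0.642, 0.232], [0.35, 0.269]] [0.5053 0.3242 0.01  ]
((505.298095703125, 324.4693298339844), (149.31605529785156, 295.09906005859375), 82.74600982666016)
```

>>> arm_command:
  deltas:
    - {"xyz": [7.1,1.2,0],"turn": -28.2,"jaw": 255}
    - {"xyz": [7.1,1.2,0],"turn": -28.2,"jaw": 255}
    - {"xyz": [7.1,1.2,4.1],"turn": -28.2,"jaw": 255}
    - {"xyz": [7.1,1.2,8.2],"turn": -28.2,"jaw": 255}
    - {"xyz": [7.1,1.2,12.1],"turn": -28.2,"jaw": 255}

```text
clock: 0.98
position: [0.4153, -0.3695, 0.1043]
ee_rot: [2.291, 2.148, 0.001]
force: [-0.3, -0.4, -1.1]
width: 0.319
```

```bash
python3 - <<'E'
from h import *
snap('side','s1');crop('s1',240,330,440,480,4,'s1c')
to(.505,-.375,.105,-4.2)
E
```

```text
t 1.03 pos [ 0.4111 -0.3672  0.0967] yang -4.1 zax [-0.008  0.007 -1.   ] F [-2.3  2.  -5.2] w 0.282 q [ 0.84  0.49 -0.29  1.87  0.18  0.82  0.39]
delta cm [-0.11  9.41 -0.91] turn 0.1
```

View pics/s1c.png

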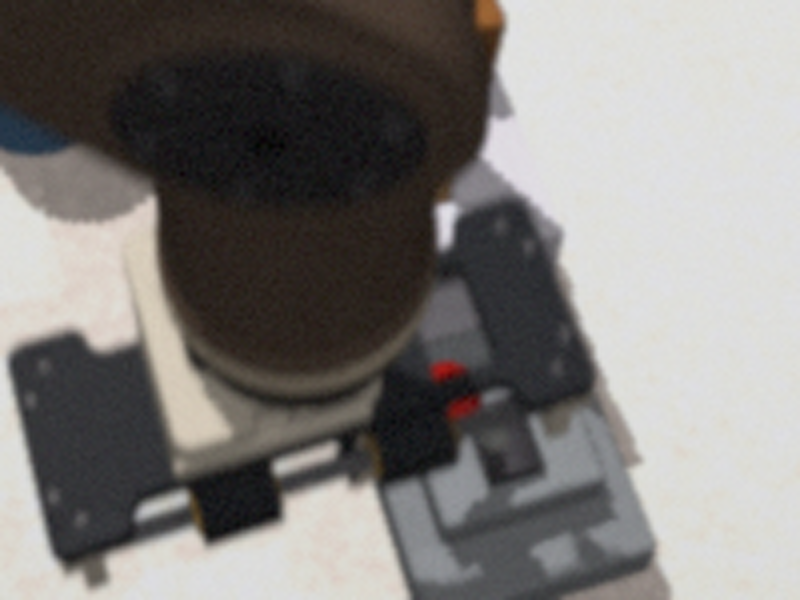

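>>> arm_command:
  deltas:
    - {"xyz": [0,1.2,-0.6],"turn": 0,"jaw": 255}
    - {"xyz": [0,2.4,-0.6],"turn": 0,"jaw": 255}
    - {"xyz": [0,3.6,-0.6],"turn": 0,"jaw": 255}
    - {"xyz": [0,4.8,-0.6],"turn": 0,"jaw": 255}
    - {"xyz": [0,6.0,-0.6],"turn": 0,"jaw": 255}

```text
clock: 1.45
position: [0.4738, -0.3723, 0.1044]
ee_rot: [-2.294, -2.136, 0.0]
force: [-1.1, -0.7, 0.6]
width: 0.002
```

```bash
python3 - <<'E'
from h import *
snap('side','s2');crop('s2',240,330,440,480,4,'s2c')
to(.515,-.375,.10,-4.2)
E
```

```text
t 1.5 pos [ 0.4764 -0.3718  0.1044] yang -4.0 zax [-0.002  0.005 -1.   ] F [ 2.4 -0.5  1.2] w 0.004 q [ 0.77  0.55 -0.28  1.74  0.18  0.89  0.34]
delta cm [-0.05  3.87  0.43] turn 0.2
```

View pics/s2c.png

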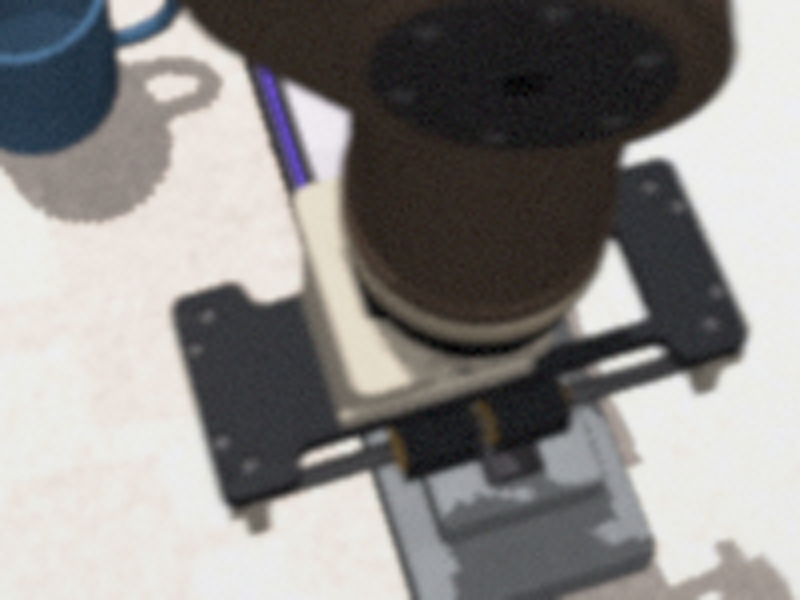

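The gripper hides the lever, so I'm carrying on in small steps and watching the force.

>>> arm_command:
  deltas:
    - {"xyz": [0,0.7,0],"turn": 0,"jaw": 255}
    - {"xyz": [0,1.4,0],"turn": 0,"jaw": 255}
    - {"xyz": [0,2.1,0],"turn": 0,"jaw": 255}
    - {"xyz": [0,2.6,0],"turn": 0,"jaw": 255}

```text
clock: 1.83
position: [0.5033, -0.3737, 0.1046]
ee_rot: [-2.294, -2.139, -0.003]
force: [-0.9, 1.2, -0.9]
width: 0.008
```

>>> arm_command:
  deltas:
    - {"xyz": [0,0.4,0],"turn": 0,"jaw": 255}
    - {"xyz": [0,0.8,0],"turn": 0,"jaw": 255}

```text
clock: 2.0
position: [0.5115, -0.3742, 0.1045]
ee_rot: [-2.294, -2.139, -0.003]
force: [-4.9, -0.1, -0.0]
width: 0.006
```

```bash
python3 - <<'E'
from h import *
snap('scene','s3');crop('s3',190,110,350,230,5,'s3c')
to(.525,-.375,.10,-4.2)
E
```

```text
t 2.05 pos [ 0.5113 -0.3742  0.1044] yang -4.0 zax [-0.003  0.005 -1.   ] F [-2.3 -0.3  1.2] w 0.006 q [ 0.73  0.59 -0.28  1.66  0.19  0.92  0.32]
delta cm [0.01 1.38 0.43] turn 0.2
```

View pics/s3c.png

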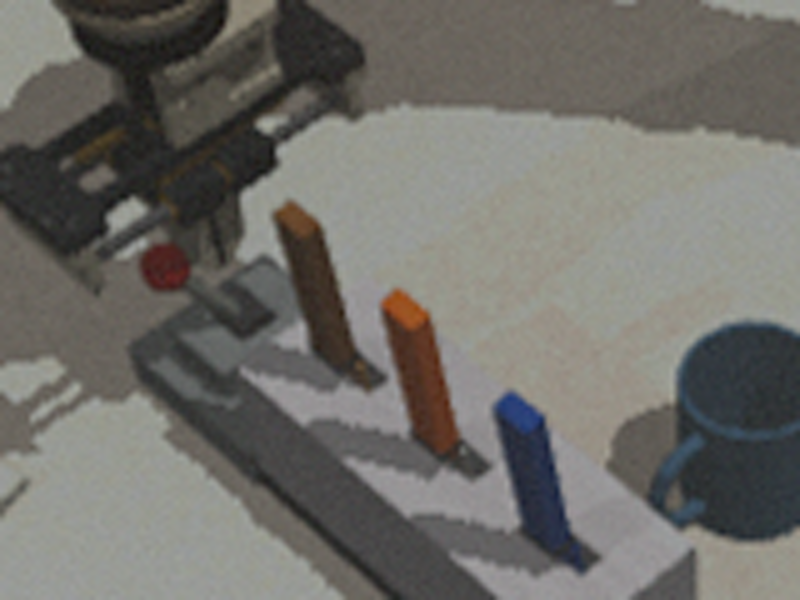

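The lever now leans to the far side, with its tip at crop (165,266). I'm pushing on until it hits the stop.

>>> arm_command:
  deltas:
    - {"xyz": [0,0.4,0],"turn": 0,"jaw": 255}
    - {"xyz": [0,0.8,0],"turn": 0,"jaw": 255}
    - {"xyz": [0,0.8,0],"turn": 0,"jaw": 255}

```text
clock: 2.3
position: [0.512, -0.3744, 0.1041]
ee_rot: [-2.287, -2.128, 0.011]
force: [-27.0, 7.5, 20.6]
width: 0.005
```

```bash
python3 - <<'E'
from h import *
d=snap('scene','s4');crop('s4',190,110,350,230,5,'s4c')
to(.53,-.375,.10,-4.2)
th=np.radians(-4.2);c=np.array([.5184,-.1857]);Rm=np.array([[np.cos(th),np.sin(th)],[-np.sin(th),np.cos(th)]])
for f in ['scene0','s3','s4']:
    d=load(f);Q=cloud(d);Q[...,:2]=(Q[...,:2]-c)@Rm.T
    hsv=cv2.cvtColor(d['frame'],cv2.COLOR_RGB2HSV).astype(int)
    m=((hsv[...,0]<5)|(hsv[...,0]>174))&(hsv[...,1]>130)&(abs(Q[...,1]+.185)<.03)
    print(f,m.sum(),Q[m].mean(0).round(4),np.percentile(Q[m],[5,95],axis=0).round(3).tolist())
E
```

```text
t 2.35 pos [ 0.512  -0.3744  0.1041] yang -4.1 zax [-0.016  0.008 -1.   ] F [-26.7   6.9  20.2] w 0.003 q [ 0.73  0.59 -0.27  1.65  0.19  0.94  0.31]
delta cm [0.06 1.8  0.38] turn 0.1
scene0 46 [-0.0267 -0.1813  0.1357] [[-0.035, -0.189, 0.13], [-0.018, -0.174, 0.14]]
s3 44 [ 0.0398 -0.1809  0.1285] [[0.03, -0.19, 0.121], [0.049, -0.174, 0.135]]
s4 44 [ 0.0392 -0.1813  0.1297] [[0.031, -0.19, 0.121], [0.047, -0.174, 0.135]]
```

View pics/s4c.png

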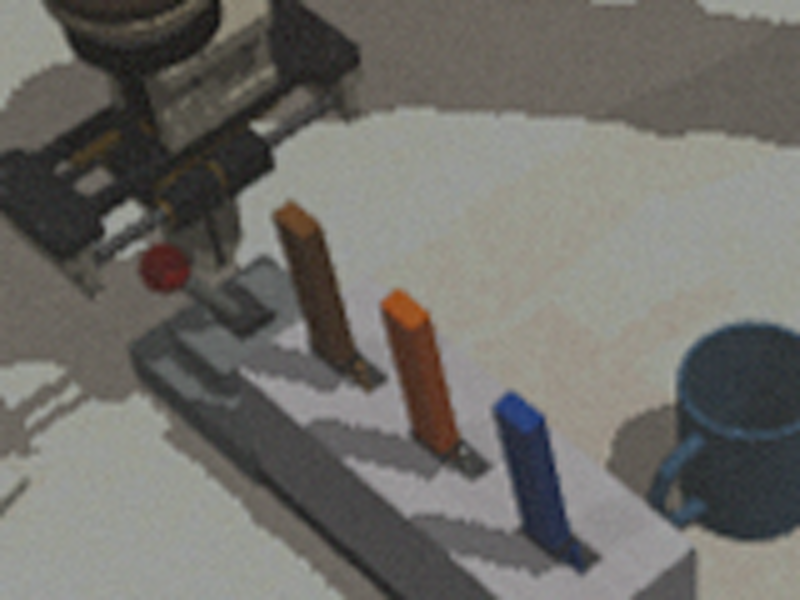

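The lever is at its stop: the force rose to 27 N with no more motion, and the ball moved from -27 to +39 mm. I'm backing off and going up.

>>> arm_command:
  deltas:
    - {"xyz": [0,-1.5,0],"turn": 0,"jaw": 255}
    - {"xyz": [0,-3.5,-1.0],"turn": 0,"jaw": 255}
    - {"xyz": [0,-3.5,-5],"turn": 0,"jaw": 255}
    - {"xyz": [0,-3.5,-9],"turn": 0,"jaw": 255}
    - {"xyz": [0,-3.5,-13],"turn": 0,"jaw": 255}

```text
clock: 2.77
position: [0.4786, -0.3727, 0.2362]
ee_rot: [-2.288, -2.128, 0.01]
force: [1.3, -0.9, -0.2]
width: 0.007
```

>>> arm_command:
  deltas:
    - {"xyz": [0,0,-4.0],"turn": -5,"jaw": 160}
    - {"xyz": [0,0,-6.0],"turn": -12,"jaw": 160}
    - {"xyz": [0,0,-6.0],"turn": -19,"jaw": 160}

```text
clock: 3.02
position: [0.4821, -0.3743, 0.3027]
ee_rot: [-1.904, -2.489, 0.004]
force: [1.9, 0.5, -0.5]
width: 0.176
```

```bash
python3 - <<'E'
from h import *
to(.5418,-.1067,.29,85.8)
E
```

```text
t 3.02 pos [ 0.4821 -0.3743  0.3027] yang 15.2 zax [-0.008  0.003 -1.   ] F [ 1.9  0.5 -0.5] w 0.176 q [ 0.82  0.4  -0.37  1.46  0.15  1.32  0.71]
delta cm [24.26 12.77  1.29] turn -70.6
```

>>> arm_command:
  deltas:
    - {"xyz": [24.2,12.8,1.0],"turn": -70.6,"jaw": 100}
    - {"xyz": [24.2,12.8,1.0],"turn": -70.6,"jaw": 100}
    - {"xyz": [24.2,12.8,1.0],"turn": -70.6,"jaw": 100}
    - {"xyz": [24.2,12.8,1.0],"turn": -70.6,"jaw": 100}
    - {"xyz": [24.2,12.8,1.0],"turn": -70.6,"jaw": 100}

```text
clock: 3.43
position: [0.5276, -0.1686, 0.2941]
ee_rot: [-1.045, -2.95, 0.001]
force: [1.2, -0.0, 0.5]
width: 0.541
```

```bash
python3 - <<'E'
from h import *
to(.5418,-.1067,.29,85.8)
E
```

```text
t 3.43 pos [ 0.5276 -0.1686  0.2941] yang 51.0 zax [-0.012  0.004 -1.   ] F [ 1.2 -0.   0.5] w 0.541 q [ 0.64  0.34 -0.57  1.6   0.19  1.27  0.92]
delta cm [2.79 5.7  0.42] turn -34.8
```

>>> arm_command:
  deltas:
    - {"xyz": [2.8,5.7,0.4],"turn": -34.8,"jaw": 100}
    - {"xyz": [2.8,5.7,0.4],"turn": -34.8,"jaw": 100}
    - {"xyz": [2.8,5.7,0.4],"turn": -34.8,"jaw": 100}
    - {"xyz": [2.8,5.7,0.4],"turn": -34.8,"jaw": 100}
    - {"xyz": [2.8,5.7,0.4],"turn": -34.8,"jaw": 100}

```text
clock: 3.85
position: [0.542, -0.1058, 0.2904]
ee_rot: [-0.103, -3.129, -0.005]
force: [0.7, -0.1, 0.5]
width: 0.609
```

```bash
python3 - <<'E'
from h import *
snap('wrist','w5')
to(.5418,-.1067,.171,85.8)
E
```

```text
t 3.9 pos [ 0.5419 -0.1064  0.2903] yang 86.6 zax [-0.011  0.003 -1.   ] F [ 0.7 -0.4 -0.3] w 0.609 q [ 0.63  0.37 -0.72  1.6   0.25  1.28  1.38]
delta cm [-0.13 -0.06 11.93] turn 0.8
```

View pics/w5.png

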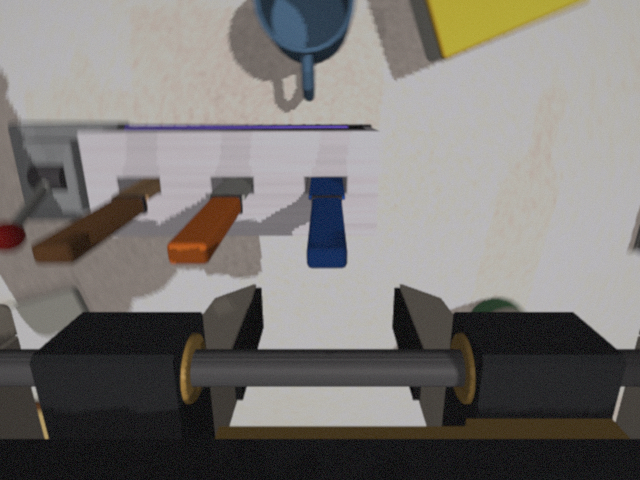

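The blue handle is centred between the fingers at (327,220). I'm descending.

>>> arm_command:
  deltas:
    - {"xyz": [-0.1,0,3],"turn": 0.8,"jaw": 100}
    - {"xyz": [-0.1,0,6],"turn": 0.8,"jaw": 100}
    - {"xyz": [-0.1,0,9],"turn": 0.8,"jaw": 100}
    - {"xyz": [-0.1,0,11.4],"turn": 0.8,"jaw": 100}
    - {"xyz": [-0.1,0,11.8],"turn": 0.8,"jaw": 100}

```text
clock: 4.32
position: [0.5391, -0.1064, 0.1685]
ee_rot: [-0.119, -3.122, -0.006]
force: [-1.2, -0.2, 0.2]
width: 0.609
```

```bash
python3 - <<'E'
from h import *
snap('side','s6');crop('s6',240,180,440,330,4,'s6c')
to(.5418,-.1067,.171,85.8)
E
```

```text
t 4.37 pos [ 0.5399 -0.1062  0.17  ] yang 85.7 zax [-0.016  0.004 -1.   ] F [-0.4  0.1  0.1] w 0.609 q [ 0.59  0.47 -0.68  1.77  0.33  1.03  1.28]
delta cm [-0.19 -0.03 -0.1 ] turn -0.1
```

View pics/s6c.png

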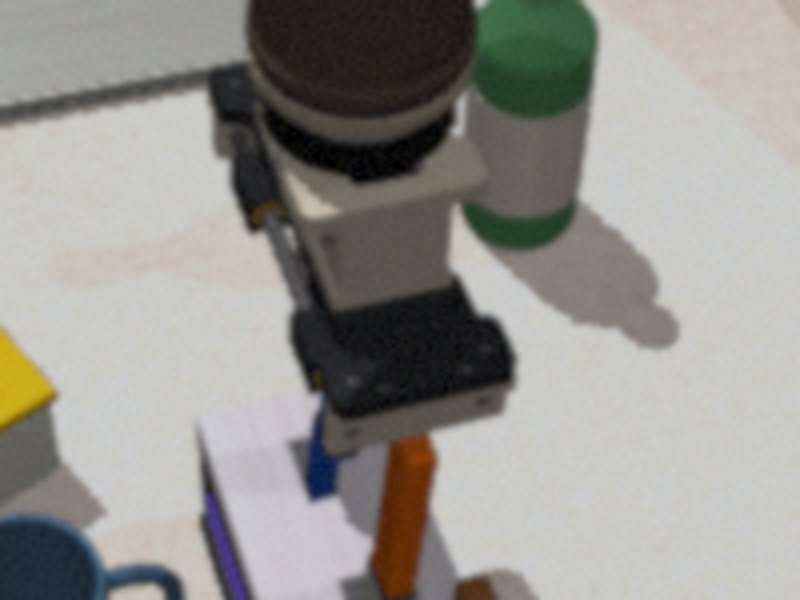

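>>> arm_command:
  deltas:
    - {"xyz": [-0.1,0,0],"turn": 0,"jaw": 255}
    - {"xyz": [-0.1,0,0],"turn": 0,"jaw": 255}
    - {"xyz": [-0.1,0,0],"turn": 0,"jaw": 255}
    - {"xyz": [-0.1,0,0],"turn": 0,"jaw": 255}
    - {"xyz": [-0.1,0,0],"turn": 0,"jaw": 255}
  force: 15

```text
clock: 4.78
position: [0.5415, -0.1063, 0.171]
ee_rot: [-0.118, -3.125, -0.005]
force: [-0.2, -0.1, -0.3]
width: 0.292
```

>>> arm_command:
  deltas:
    - {"xyz": [0,0,-0.8],"turn": 0,"jaw": 255}
    - {"xyz": [0,0,-1.8],"turn": 0,"jaw": 255}
    - {"xyz": [0,0,-3.0],"turn": 0,"jaw": 255}
    - {"xyz": [0,0,-4.2],"turn": 0,"jaw": 255}
    - {"xyz": [0,0,-5.0],"turn": 0,"jaw": 255}

```text
clock: 5.2
position: [0.5429, -0.1064, 0.2234]
ee_rot: [-0.118, -3.128, -0.005]
force: [0.7, 0.2, -1.0]
width: 0.262
```

```bash
python3 - <<'E'
from h import *
snap('side','s7');crop('s7',240,180,440,330,4,'s7c')
to(.5,-.1037,.22,85.8)
E
```

```text
t 5.25 pos [ 0.5436 -0.1064  0.2244] yang 85.7 zax [-0.01   0.003 -1.   ] F [-0.5  0.3 -0.3] w 0.261 q [ 0.61  0.42 -0.7   1.7   0.29  1.14  1.32]
delta cm [ 4.36 -0.06  0.48] turn -0.1
```

View pics/s7c.png

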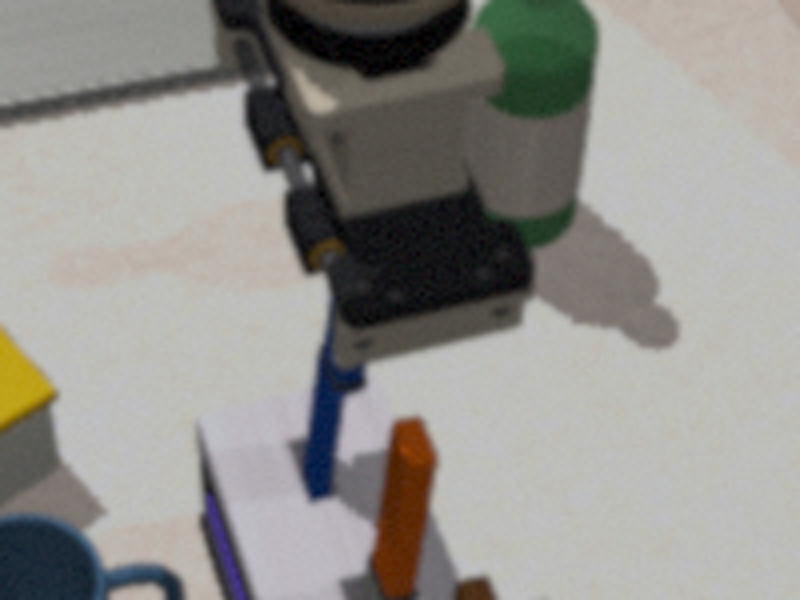

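>>> arm_command:
  deltas:
    - {"xyz": [0,0,0],"turn": 0,"jaw": 255}
    - {"xyz": [1.0,0,0],"turn": 0,"jaw": 255}
    - {"xyz": [2.0,0,0],"turn": 0,"jaw": 255}
    - {"xyz": [3.0,0,0],"turn": 0,"jaw": 255}
    - {"xyz": [4.0,0,0],"turn": 0,"jaw": 255}
  force: 6

```text
clock: 5.67
position: [0.502, -0.1032, 0.2243]
ee_rot: [-0.118, -3.128, -0.004]
force: [0.3, 0.3, -0.4]
width: 0.258
```

```bash
python3 - <<'E'
from h import *
snap('side','s8');crop('s8',240,180,440,330,4,'s8c')
to(.5,-.1037,.22,85.8)
E
```

```text
t 5.72 pos [ 0.5003 -0.1032  0.2243] yang 85.7 zax [-0.012  0.003 -1.   ] F [-2.1  0.9 -0.8] w 0.262 q [ 0.66  0.35 -0.72  1.8   0.25  1.1   1.34]
delta cm [ 0.02 -0.06  0.43] turn -0.1
```

View pics/s8c.png

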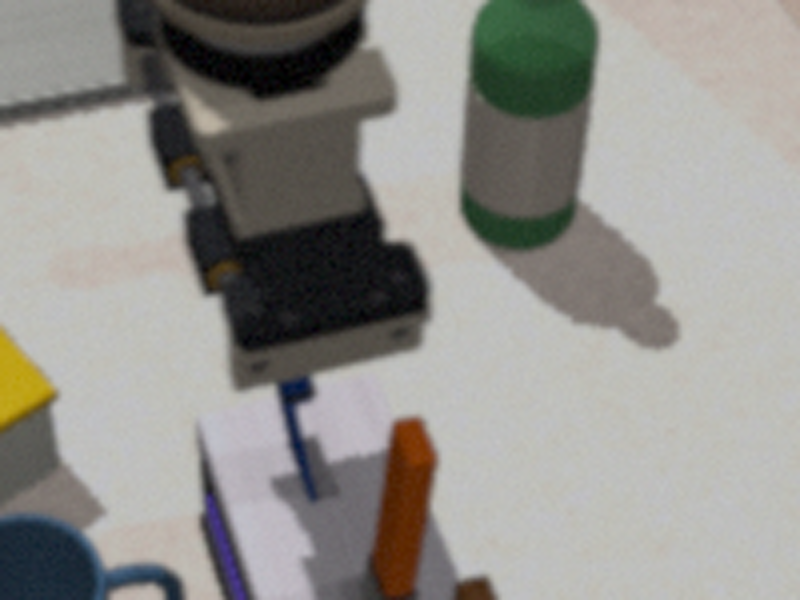

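>>> arm_command:
  deltas:
    - {"xyz": [0,0,-1],"turn": 0,"jaw": 255}
    - {"xyz": [0,0,-2.5],"turn": 0,"jaw": 255}
    - {"xyz": [0,0,-4],"turn": 0,"jaw": 255}
    - {"xyz": [0,0,-5.5],"turn": 0,"jaw": 255}
    - {"xyz": [0,0,-7],"turn": 0,"jaw": 255}
  force: 10

```text
clock: 6.13
position: [0.5009, -0.1033, 0.2957]
ee_rot: [-0.118, -3.127, -0.003]
force: [0.1, -0.2, -1.1]
width: 0.263
```

```bash
python3 - <<'E'
from h import *
snap('side','s9')
snap('scene','s9b')
to(.575,.317,.29,83)
E
```

```text
t 6.23 pos [ 0.5024 -0.1032  0.297 ] yang 85.7 zax [-0.009  0.002 -1.   ] F [ 0.6  0.1 -1. ] w 0.262 q [ 0.68  0.29 -0.74  1.68  0.2   1.26  1.39]
delta cm [-4.08 42.44  0.72] turn 2.7
```

View pics/s9.png

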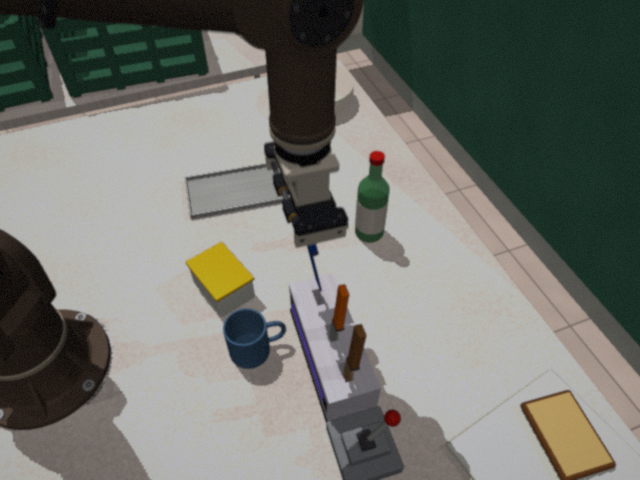

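View pics/s9b.png

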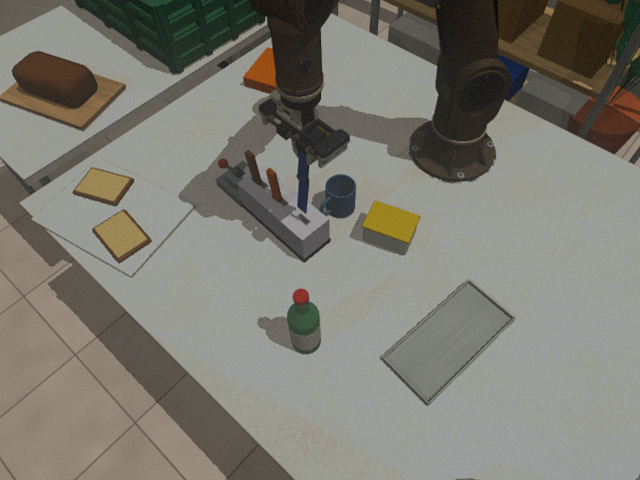

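>>> arm_command:
  deltas:
    - {"xyz": [-0.8,4,0],"turn": 0.5,"jaw": 255}
    - {"xyz": [-1.6,8,0],"turn": 1,"jaw": 255}
    - {"xyz": [-2.4,12,0],"turn": 1.5,"jaw": 255}
    - {"xyz": [-3.0,16,0],"turn": 2,"jaw": 255}
    - {"xyz": [-3.5,20,0],"turn": 2.7,"jaw": 255}

```text
clock: 6.65
position: [0.5523, 0.0951, 0.2963]
ee_rot: [-0.194, -3.126, -0.002]
force: [1.4, 0.3, -0.9]
width: 0.263
```

```bash
python3 - <<'E'
from h import *
to(.575,.317,.29,83)
E
```

```text
t 6.65 pos [0.5523 0.0951 0.2963] yang 82.9 zax [-0.009  0.002 -1.   ] F [ 1.4  0.3 -0.9] w 0.263 q [ 0.29  0.39 -0.77  1.57  0.27  1.3   0.93]
delta cm [ 0.49 22.3   0.65] turn -0.1
```

>>> arm_command:
  deltas:
    - {"xyz": [0.5,4.1,0],"turn": 0,"jaw": 255}
    - {"xyz": [0.5,8.2,0],"turn": 0,"jaw": 255}
    - {"xyz": [0.5,12.3,0],"turn": 0,"jaw": 255}
    - {"xyz": [0.5,16.4,0],"turn": 0,"jaw": 255}
    - {"xyz": [0.5,20,0],"turn": 0,"jaw": 255}

```text
clock: 7.07
position: [0.5715, 0.2967, 0.2955]
ee_rot: [-0.192, -3.125, -0.001]
force: [0.1, -0.0, -0.7]
width: 0.258
```

>>> arm_command:
  deltas:
    - {"xyz": [0,1.6,1],"turn": 0,"jaw": 255}
    - {"xyz": [0,1.6,3],"turn": 0,"jaw": 255}
    - {"xyz": [0,1.6,5],"turn": 0,"jaw": 255}
    - {"xyz": [0,1.6,7],"turn": 0,"jaw": 255}

```text
clock: 7.4
position: [0.5721, 0.3132, 0.2238]
ee_rot: [-0.19, -3.124, -0.0]
force: [1.1, 1.2, -1.1]
width: 0.261
```

```bash
python3 - <<'E'
from h import *
d=snap('side','a1');crop('a1',160,60,340,220,4,'a1c')
e=snap('scene','a1b');crop('a1b',360,190,540,350,4,'a1bc')
to(.575,.317,.18,83)
for f in ['a1','a1b']:
    d=load(f);P=cloud(d);hsv=cv2.cvtColor(d['frame'],cv2.COLOR_RGB2HSV).astype(int)
    m=(hsv[...,0]>108)&(hsv[...,0]<128)&(hsv[...,1]>150)&(P[...,1]>.2)&(P[...,0]>.4)&(P[...,0]<.8)
    q=P[m];q=q[np.argsort(q[:,2])];print(len(q),q[:5].round(3).tolist(),q[-3:].round(3).tolist())
E
```

```text
t 7.5 pos [0.5711 0.311  0.2213] yang 83.0 zax [-0.016 -0.003 -1.   ] F [-0.2 -0.1 -0.9] w 0.26 q [-0.13  0.6  -0.74  1.45  0.4   1.26  0.54]
delta cm [-0.38  0.66  4.12] turn -0.0
58 [[0.582, 0.302, 0.175], [0.584, 0.3, 0.179], [0.582, 0.299, 0.18], [0.58, 0.301, 0.183], [0.585, 0.302, 0.183]] [[0.559, 0.281, 0.398], [0.584, 0.278, 0.4], [0.543, 0.308, 0.401]]
4 [[0.576, 0.309, 0.266], [0.575, 0.312, 0.269], [0.576, 0.314, 0.269], [0.576, 0.302, 0.27]] [[0.575, 0.312, 0.269], [0.576, 0.314, 0.269], [0.576, 0.302, 0.27]]
```

View pics/a1c.png

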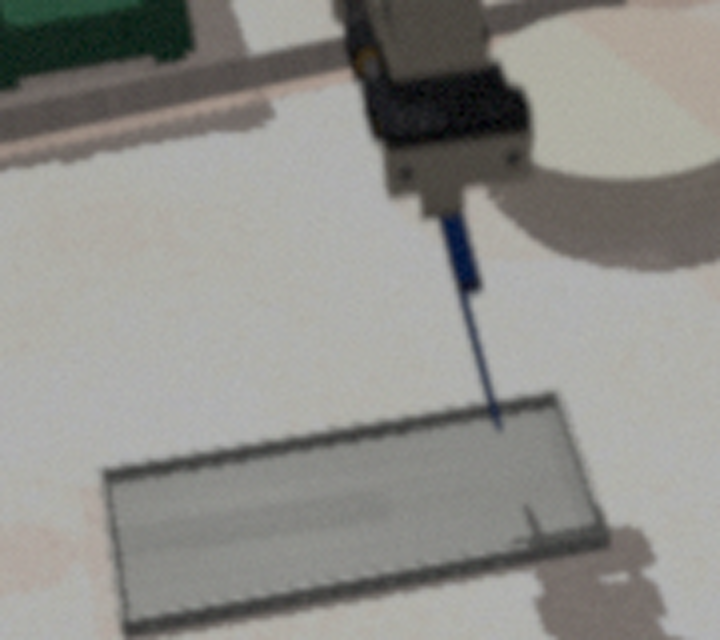

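View pics/a1bc.png

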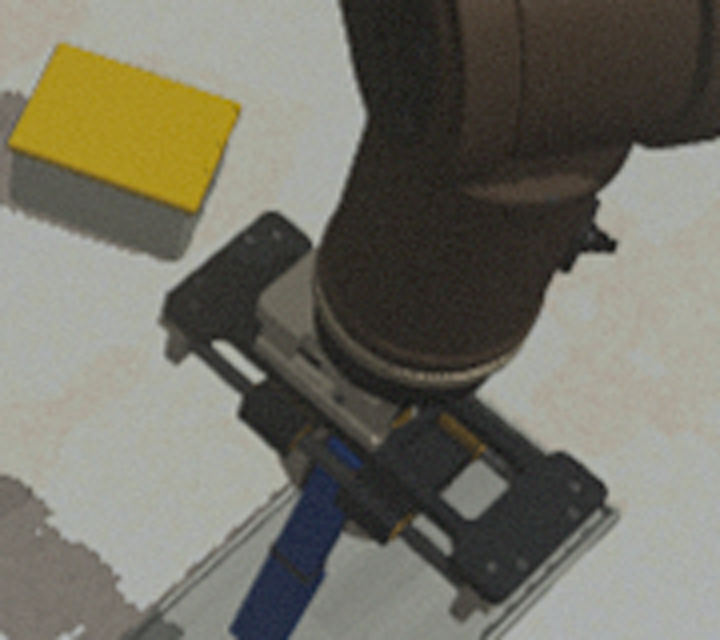

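The spreader hangs over the tray, tilted about 15° with the flush face turned down. I'm lowering it until the tip nears the floor.

>>> arm_command:
  deltas:
    - {"xyz": [0,0.6,1.5],"turn": 0,"jaw": 255}
    - {"xyz": [0,0.6,3],"turn": 0,"jaw": 255}
    - {"xyz": [0,0.6,4.5],"turn": 0,"jaw": 255}
    - {"xyz": [0,0.6,5.4],"turn": 0,"jaw": 255}

```text
clock: 7.83
position: [0.5707, 0.3167, 0.1661]
ee_rot: [-0.191, -3.119, 0.007]
force: [-0.4, 0.0, -0.8]
width: 0.259
```

>>> arm_command:
  deltas:
    - {"xyz": [0,0,0.4],"turn": 0,"jaw": 255}
    - {"xyz": [0,0,0.8],"turn": 0,"jaw": 255}
    - {"xyz": [0,0,1.2],"turn": 0,"jaw": 255}
  force: 5

```text
clock: 8.08
position: [0.5713, 0.3174, 0.1557]
ee_rot: [-0.192, -3.121, 0.004]
force: [-1.5, -1.2, 6.8]
width: 0.264
```

```bash
python3 - <<'E'
from h import *
d=snap('side','a2');crop('a2',160,60,340,220,4,'a2c')
to(.571,.317,.154,83)
E
```

```text
t 8.13 pos [0.571  0.3171 0.1551] yang 83.0 zax [-0.016 -0.002 -1.   ] F [-1.3 -0.4  5. ] w 0.262 q [-0.15  0.66 -0.71  1.52  0.45  1.14  0.5 ]
delta cm [ 0.   -0.01  0.11] turn -0.0
```

View pics/a2c.png

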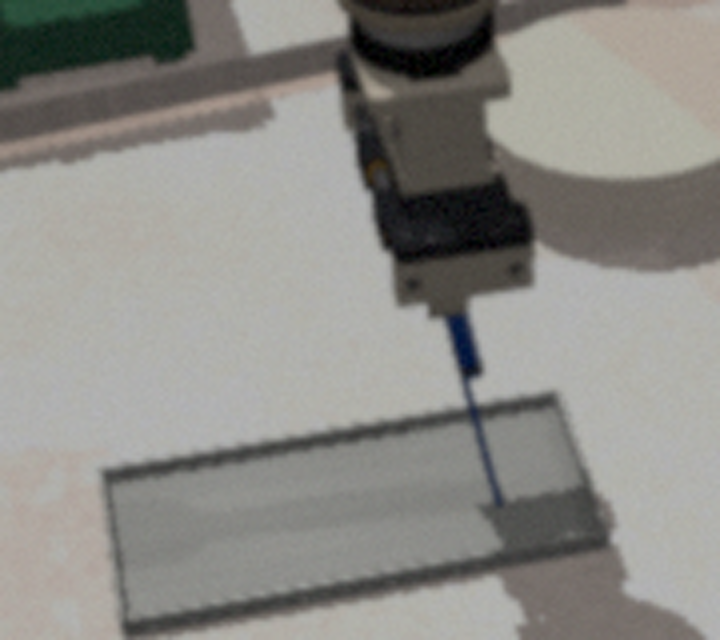

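>>> arm_command:
  deltas:
    - {"xyz": [0.9,0,0.3],"turn": 0,"jaw": 255}
    - {"xyz": [1.8,0,0.65],"turn": 0,"jaw": 255}
    - {"xyz": [2.6,0,1.0],"turn": 0,"jaw": 255}
    - {"xyz": [3.4,0,1.4],"turn": 0,"jaw": 255}
    - {"xyz": [4.2,0,1.8],"turn": 0,"jaw": 255}
  force: 4

```text
clock: 8.55
position: [0.5288, 0.3229, 0.1388]
ee_rot: [-0.192, -3.122, 0.004]
force: [-2.1, -1.7, 4.7]
width: 0.264
```

```bash
python3 - <<'E'
from h import *
d=snap('side','a3');crop('a3',160,60,340,220,4,'a3c')
to(.492,.327,.112,83)
E
```

```text
t 8.6 pos [0.5266 0.3231 0.1378] yang 83.1 zax [-0.016 -0.002 -1.   ] F [-2.6 -0.6  2.5] w 0.264 q [-0.16  0.62 -0.72  1.64  0.45  1.07  0.43]
delta cm [ 3.44 -0.02  2.64] turn 0.1
```

View pics/a3c.png

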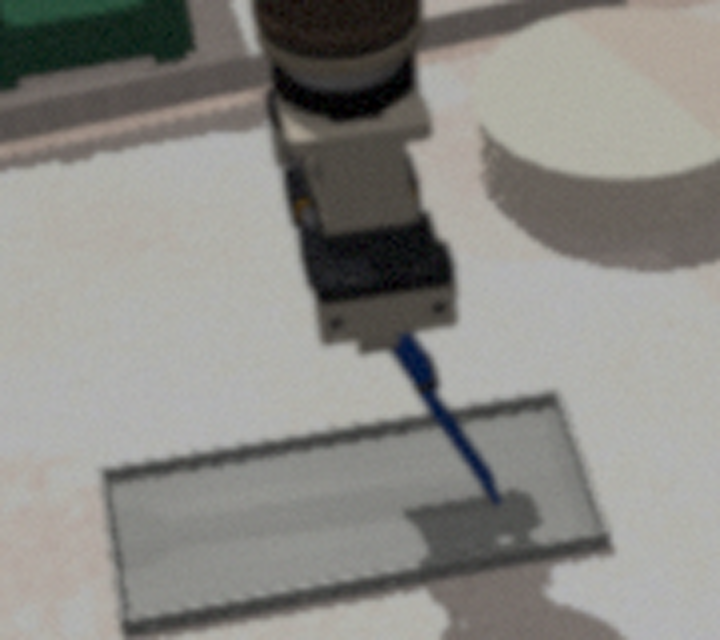

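The tip held its place and the spreader pivots in the grip. I'm continuing the arc.

>>> arm_command:
  deltas:
    - {"xyz": [1.2,0,0.9],"turn": 0,"jaw": 255}
    - {"xyz": [2.3,0,1.9],"turn": 0,"jaw": 255}
    - {"xyz": [3.4,0,2.9],"turn": 0,"jaw": 255}
    - {"xyz": [4.4,0,4.1],"turn": 0,"jaw": 255}
    - {"xyz": [5.3,0,5.3],"turn": 0,"jaw": 255}

```text
clock: 9.02
position: [0.4727, 0.3298, 0.0856]
ee_rot: [-0.189, -3.12, 0.004]
force: [-0.4, 0.7, -0.3]
width: 0.263
```

```bash
python3 - <<'E'
from h import *
d=snap('side','a4');crop('a4',160,60,340,220,4,'a4c')
to(.442,.333,.01,83)
E
```

```text
t 9.07 pos [0.47   0.3293 0.0834] yang 83.2 zax [-0.019 -0.003 -1.   ] F [-2.1 -0.8 -3.2] w 0.263 q [-0.21  0.63 -0.71  1.8   0.49  0.92  0.32]
delta cm [2.68 0.08 7.39] turn 0.2
```

View pics/a4c.png

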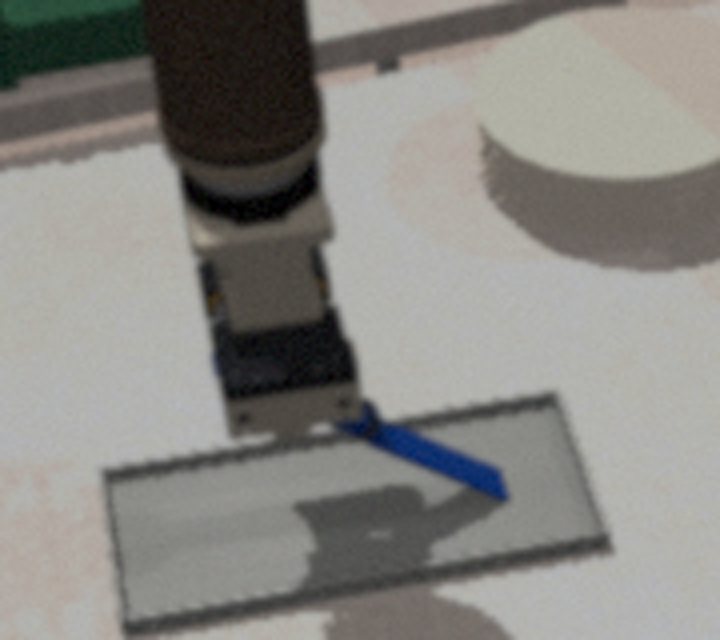

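>>> arm_command:
  deltas:
    - {"xyz": [1.0,0,1.7],"turn": 0,"jaw": 255}
    - {"xyz": [1.8,0,3.4],"turn": 0,"jaw": 255}
    - {"xyz": [2.3,0,4.8],"turn": 0,"jaw": 255}
    - {"xyz": [2.6,0,6.0],"turn": 0,"jaw": 255}
    - {"xyz": [2.7,0,6.8],"turn": 0,"jaw": 255}

```text
clock: 9.48
position: [0.4415, 0.3322, 0.0151]
ee_rot: [-0.185, -3.117, 0.008]
force: [-0.1, -0.2, 0.1]
width: 0.258
```

```bash
python3 - <<'E'
from h import *
d=snap('side','a5');crop('a5',160,60,340,220,4,'a5c')
e=snap('scene','a5b');crop('a5b',360,240,540,400,4,'a5bc')
to(.442,.333,.008,83)
E
```

```text
t 9.58 pos [0.4417 0.3319 0.0151] yang 83.2 zax [-0.02  -0.004 -1.   ] F [-0.5 -0.6 -1.1] w 0.26 q [-0.28  0.69 -0.65  1.9   0.57  0.77  0.2 ]
delta cm [-0.03  0.12  0.71] turn 0.2
```

View pics/a5c.png

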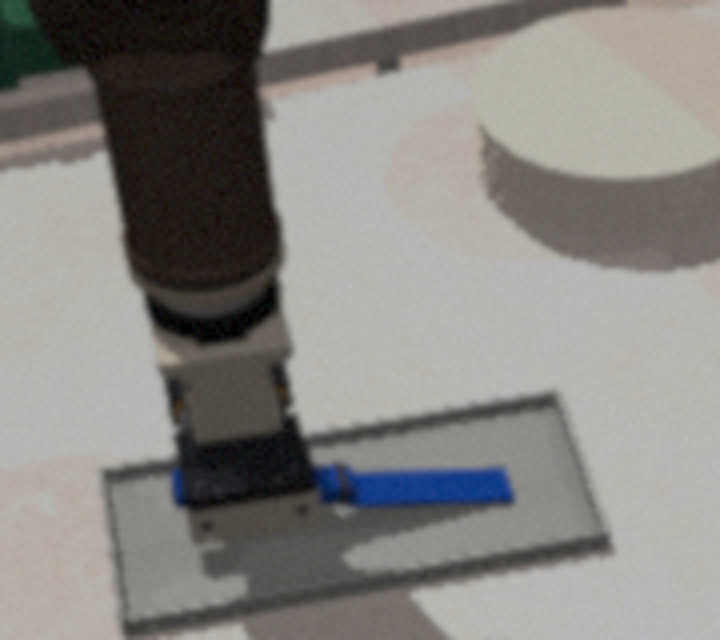

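View pics/a5bc.png

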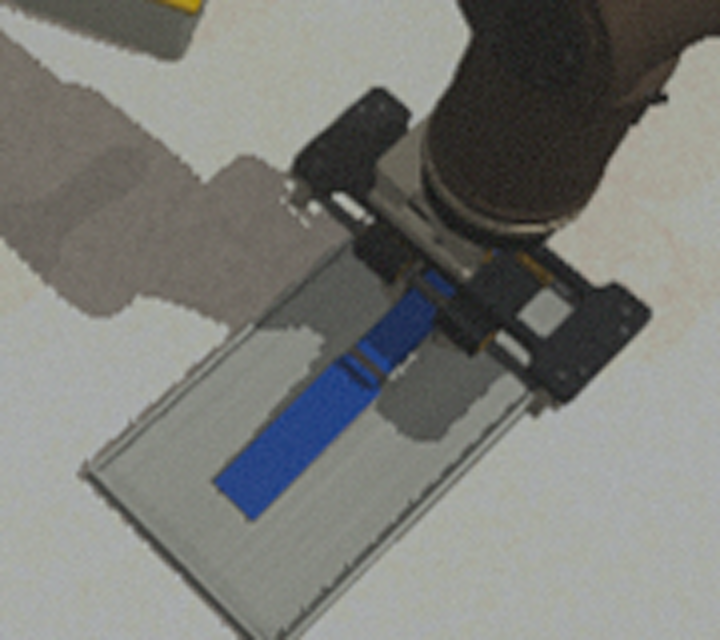

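>>> arm_command:
  deltas:
    - {"xyz": [0,0.1,0.3],"turn": 0,"jaw": 255}
    - {"xyz": [0,0.1,0.7],"turn": 0,"jaw": 255}
    - {"xyz": [0,0.1,0.8],"turn": 0,"jaw": 255}
  force: 3

```text
clock: 9.83
position: [0.4423, 0.3329, 0.0071]
ee_rot: [-0.186, -3.117, 0.008]
force: [0.3, -0.4, -1.1]
width: 0.262
```

```bash
python3 - <<'E'
from h import *
to(.442,.333,.006,83)
d=snap('side','a6');P=cloud(d);hsv=cv2.cvtColor(d['frame'],cv2.COLOR_RGB2HSV).astype(int)
m=(hsv[...,0]>108)&(hsv[...,0]<128)&(hsv[...,1]>150)&(P[...,1]>.2)&(P[...,0]>.35)&(P[...,0]<.8)&(P[...,2]<.05)
q=P[m]
for x in np.arange(.38,.64,.02):
    k=q[abs(q[:,0]-x)<.01]
    if len(k)>3: print(x.round(2),len(k),np.median(k,0).round(4))
E
```

```text
t 9.83 pos [0.4423 0.3329 0.0071] yang 83.2 zax [-0.02  -0.004 -1.   ] F [ 0.3 -0.4 -1.1] w 0.262 q [-0.29  0.7  -0.64  1.9   0.58  0.75  0.19]
delta cm [0.02 0.   0.11] turn 0.2
0.4 10 [0.4042 0.3303 0.046 ]
0.48 14 [0.4877 0.3204 0.0345]
0.5 40 [0.4969 0.3186 0.0334]
0.52 58 [0.5195 0.321  0.0207]
0.54 64 [0.5399 0.3176 0.0179]
0.56 57 [0.5605 0.3183 0.015 ]
0.58 55 [0.5788 0.3138 0.0127]
0.6 35 [0.597  0.3115 0.0094]
```

>>> arm_command:
  deltas:
    - {"xyz": [0,0,0],"turn": 0,"jaw": 182}
    - {"xyz": [0,0,0],"turn": 0,"jaw": 178}
    - {"xyz": [0,0,0],"turn": 0,"jaw": 170}
    - {"xyz": [0,0,0],"turn": 0,"jaw": 150}
    - {"xyz": [0,0,0],"turn": 0,"jaw": 130}

```text
clock: 10.3
position: [0.4422, 0.3329, 0.0072]
ee_rot: [-0.186, -3.117, 0.008]
force: [0.7, -0.4, -0.9]
width: 0.431
```

```bash
python3 - <<'E'
from h import *
to(.442,.333,.2,83)
d=snap('side','a7');crop('a7',160,60,340,220,4,'a7c');P=cloud(d);hsv=cv2.cvtColor(d['frame'],cv2.COLOR_RGB2HSV).astype(int)
m=(hsv[...,0]>108)&(hsv[...,0]<128)&(hsv[...,1]>150)&(P[...,1]>.2)&(P[...,0]>.35)&(P[...,0]<.8)&(P[...,2]<.05)
q=P[m]
for x in np.arange(.38,.64,.02):
    k=q[abs(q[:,0]-x)<.01]
    if len(k)>3: print(x.round(2),len(k),np.median(k,0).round(4))
E
```

```text
t 10.3 pos [0.4422 0.3329 0.0072] yang 83.2 zax [-0.02  -0.004 -1.   ] F [ 0.7 -0.4 -0.9] w 0.431 q [-0.29  0.7  -0.64  1.9   0.58  0.75  0.19]
delta cm [  0.39  -0.12 -19.28] turn 0.2
0.4 14 [0.4018 0.3302 0.0186]
0.48 12 [0.4876 0.319  0.0174]
0.5 40 [0.5025 0.3179 0.0157]
0.52 59 [0.5203 0.3202 0.009 ]
0.54 62 [0.5401 0.3187 0.0086]
0.56 59 [0.5604 0.3187 0.0087]
0.58 60 [0.5799 0.3148 0.0089]
0.6 40 [0.5963 0.3152 0.0086]
```

View pics/a7c.png

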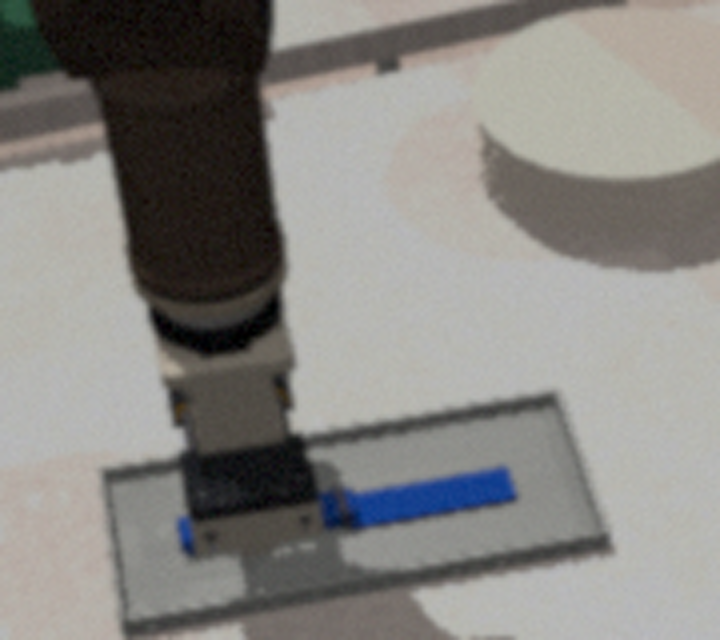

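It now lies flat, with the blade top at 8.7 mm and the handle top at 18 mm. I'm retreating upward.

>>> arm_command:
  deltas:
    - {"xyz": [0,0,-1.5],"turn": 0,"jaw": 120}
    - {"xyz": [0,0,-5],"turn": 0,"jaw": 120}
    - {"xyz": [0,0,-9],"turn": 0,"jaw": 120}
    - {"xyz": [0,0,-13],"turn": 0,"jaw": 120}
    - {"xyz": [0,0,-17],"turn": 0,"jaw": 120}

```text
clock: 10.77
position: [0.445, 0.3334, 0.1789]
ee_rot: [-0.185, -3.116, 0.009]
force: [0.5, 0.1, -0.2]
width: 0.529
```

>>> arm_command:
  deltas:
    - {"xyz": [0,0,-4],"turn": 0,"jaw": 120}
    - {"xyz": [0,0,-4],"turn": 0,"jaw": 120}
    - {"xyz": [0,0,-4],"turn": 0,"jaw": 120}

```text
clock: 11.02
position: [0.4467, 0.3347, 0.2216]
ee_rot: [-0.186, -3.12, 0.004]
force: [-0.4, 0.2, -0.8]
width: 0.53
```

```bash
python3 - <<'E'
from h import *
to(.442,.333,.2,83)
snap('side','z1');d=snap('scene','z2')
for a,b in [('scene0','z2'),('side0','z1')]:
    A,B=load(a),load(b);PA,PB=cloud(A),cloud(B)
    for nm,lo,hi in [('bottle',(.66,.02,.03),(.77,.12,.3)),('tub',(.31,-.03,.03),(.43,.12,.09)),('mug',(.33,-.17,.03),(.46,-.05,.1)),('wood/orange',(.49,-.30,.12),(.57,-.16,.24))]:
        f=lambda P:np.median(P[np.all((P>lo)&(P<hi),-1)],0).round(4)
        print(nm,f(PA),f(PB))
th=np.radians(-4.2);c=np.array([.5184,-.1857]);Rm=np.array([[np.cos(th),np.sin(th)],[-np.sin(th),np.cos(th)]])
Q=cloud(d);Q[...,:2]=(Q[...,:2]-c)@Rm.T
hsv=cv2.cvtColor(d['frame'],cv2.COLOR_RGB2HSV).astype(int)
m=((hsv[...,0]<5)|(hsv[...,0]>174))&(hsv[...,1]>130)&(abs(Q[...,1]+.185)<.03)
print('lever',m.sum(),Q[m].mean(0).round(4))
E
```

```text
t 11.02 pos [0.4467 0.3347 0.2216] yang 83.2 zax [-0.016 -0.001 -1.   ] F [-0.4  0.2 -0.8] w 0.53 q [-0.16  0.46 -0.8   1.69  0.34  1.16  0.4 ]
delta cm [ 0.41 -0.22  2.16] turn 0.2
bottle [0.7371 0.0961 0.1475] [0.7372 0.096  0.1477]
tub [0.3816 0.0524 0.0702] [0.3817 0.0523 0.0702]
mug [ 0.3839 -0.1125  0.0658] [ 0.3843 -0.1124  0.0658]
wood/orange [ 0.5346 -0.1983  0.1824] [ 0.5347 -0.1987  0.1815]
bottle [0.7141 0.0658 0.1338] [0.7142 0.0657 0.1336]
tub [0.3687 0.0337 0.0722] [0.3686 0.0342 0.0723]
mug [ 0.3811 -0.1171  0.067 ] [ 0.3809 -0.1172  0.067 ]
wood/orange [ 0.5267 -0.2562  0.1858] [ 0.5266 -0.2557  0.1867]
lever 51 [ 0.039 -0.182  0.13 ]
```

View pics/z1.png

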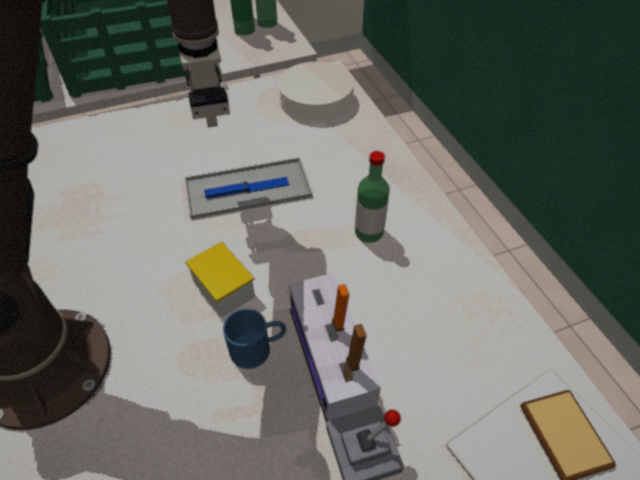

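View pics/z2.png

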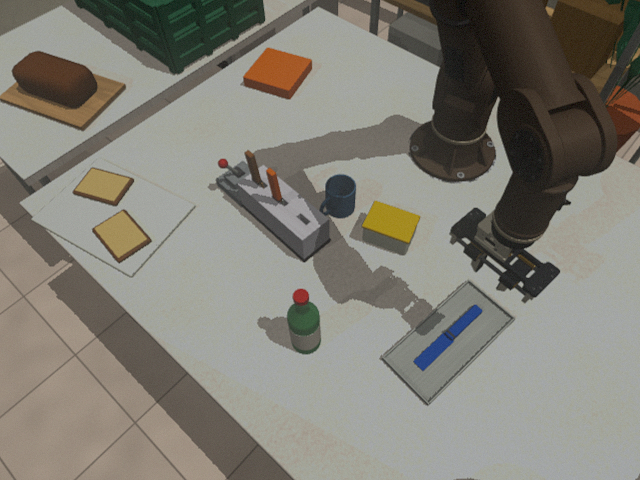

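Both views show the spreader flat inside the tray, the lever over to the far side, and everything else in place. I'm handing the job in.

```bash
python3 -c "
from cell import sign_off
print(sign_off())"
```

```text
the job is handed in; nothing more can be done
None
```

I pushed the red lever over to its far stop, then pulled the blue spreader out of its slot and laid it flat in the steel tray. The job was handed in at about 11 s.

- **Lever:** The force rose to about 27 N with no further motion. The lever's ball went from about -27 mm to +39 mm and was still at +39 mm in the last check.
- **Spreader:** The moves can't tilt the tool, so I set the blade's end on the tray floor and let the spreader pivot down in a light grip. When I let go, the handle's end was still about 2–3 cm above where it came to rest, and it settled from there. Depth readings then showed it flat (blade top at 9 mm, handle top at 18 mm), and after the arm withdrew the pictures showed it fully inside the tray.
- **Everything else:** The wooden spatula and orange scraper still stand in their slots. The bottle, tub and mug moved less than 1 mm by the camera measurements. The arm finished about 0.2 m above the tray, touching nothing.

No check failed or disagreed.

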